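Free the stuck probe carriage and lock it home

ROBOT

A 6-joint arm with a two-finger parallel gripper is mounted at the origin on the work surface. World frame = base frame: x ahead of the robot, y to its left, z up, the work surface at z = 0. Lengths are in m, angles in rad, forces in N, time in s.
With the tool pointing down it reaches from about 0.4 to 0.825 m from the base axis. Payload 7 kg.
Tool frame: the origin (TCP) lies midway between the tips of the shut fingers; the grasp point (between the pads) lies 19 mm behind it; z points along the fingers, y is the line along which they close (so a half turn about z gives the same grasp; the last joint's range is limited). The gripper opens to 88 mm and grips with 3 to 60 N. Pads are 19 mm wide; open, the fingers measure 130 mm over their backs; the gripper's body (78 mm by 193 mm) begins 47 mm behind the grasp point.
Start: joints at [0.288, 0.359, 0.012, 0, -1.224, -0.288], TCP at [0.675, -0, 0.227] pointing down, gripper open.
Joint ranges: [-3.07, 3.07], [-1.43, 2.12], [-1.02, 1.25], [-3.03, 1.67], [-3.05, -0], [-3.03, 3.03]. Speed limits (rad/s): [2.39, 2.39, 3.01, 3.14, 3.14, 3.14].

INTERFACE

Orientations are given as a rotation vector (axis times angle).
In Python, from plant import r gives the robot as it stands. The module is installed in compiled form; this text tells all that it offers.
- The arm moves only by the tool apply_moves, never from a script. Its argument "rows" is a list of rows, each a list of 7 numbers: the turn, a rotation vector about the tool's x, y, z in degrees, then the shift along the tool's x, y, z in cm, then the opening, from 0 (shut) to 1 (fully open). A call has exactly 10 rows; each row is the pose to reach, as a shift and turn from the pose commanded when the call began, along the tool's axes at that moment; what a row does not reach only later rows make up. A row lasts 1/8 s, in which the tool goes at most 62.5 mm and 10.7 degrees, less where a joint would pass 70% of its speed; a pose out of reach is approached as far as the arm can. A call with a gripper value outside its range is refused whole. The fingers move at their own pace and stop on an object; the grip force is fixed at half the most. Time passes only in rows, so rows that repeat a pose let the fingers close, or fill a call up. It gives the time, the measured TCP pose, the force, the opening and the grip force at its end, in the units of the state.
- r.state(): the state, without advancing time (a new reading comes with each control period).
- r.capture(name): name is "scene" or "side" or "wrist"; returns a dict with "color" (384x512x3 uint8, red, green, blue), "depth" (384x512 float32, m along the optical axis (not along the pixel's ray), 0 where there is no reading), "fx", "fy", "cx", "cy" (pixels), "origin" and "rotation" of the camera in the world. Camera axes: x right, y down, z forward; pixel columns grow to the right and rows downward; lengths in m; the calibration is good to about 2 mm. A picture is of the moment at which its call begins.
- r.job_done(): hands the job in; it is judged then, once.
The state is a dict: "t": time; "joint_positions": joint angles; "qvel": joint speeds; "tau": joint torques, N m; "tool_pos": TCP position; "ee_rot": TCP orientation; "contact_force": force on the tool from outside, world axes, zero at the start; "moment": the same for the moment, N m; "opening": opening from 0.0 (shut) to 1.0 (fully open); "gripper_force": force on a finger pad.
Only numpy, scipy, OpenCV 4.12 (cv2) and the standard library are available. Lean on these libraries where they do the work, as an engineer would, in place of code of your own. Each camera call takes 0.05 s, during which the arm holds its last target. There are 200 camera calls.

TASK

The probe carriage on the sump's rail is stuck with salt crust. Push it (the yellow lug is its handle) towards the black hood until it breaks free, run it on gently until it rests against the end stop hidden under the hood, then press its red lock button fully down so that it stays locked there. Do not lean hard on the stop or force the button, and leave the jar, the vial and the cup where they stand.

Things in the scene. Friction and masses are not known exactly. Their poses are not given: they have to be found in the camera images.
- tank: clear open-topped acrylic tank, 180 x 460 x 100 mm (x, y, z), fixed. Origin: centre of its underside. An aluminium rail 58 mm wide lies on it along the tank's y axis at x = 0, top 115 mm above the table. The carriage slides along the tank's +y axis only. The carriage and its lock pin must never press on the rail's sill or the end stop with more than 22 N.
- hood_mouth (a point): middle of the rail's top at the mouth of the black splash hood (71 mm wide, 90 mm long along +y, top 153 mm above the table, open towards -y). Inside is a rubber-faced end stop, about 6 N per mm. It is adjustable, its place unknown: 25 to 65 mm inside the mouth; the carriage's nose meets it after 80 to 160 mm of travel.
- carriage: blue plate, 44 mm wide, 10 thick, from 105 mm behind (-y) to 140 ahead (+y) of its origin: plate underside below the lug, 117 mm above the table. +y: travel. A black probe (red cap, 30 mm high) hangs at x 50, y 70 mm. Stuck: 7 to 15 N along the rail frees it in the first 10 mm; then it runs with 2 to 5 N and stays where left. It cannot go back past its start.
- lug_top (a point): centre of the top of the yellow upright lug on the carriage: 30 mm wide across the rail, 14 mm thick along the rail, 55 mm tall above the plate (its top 65 mm above the plate's underside). Push it from behind or pinch it along the rail. Axes as the carriage's.
- lock_top (a point): centre of the top of the red lock button (24 mm across), 85 mm behind (-y of) the lug on the same plate, its top 28 mm above the plate's underside when up. It presses straight down with about 3 N and stays down; it is blocked by the rail's sill unless the carriage is within about 4 mm of the end stop.
- lock (a joint): travel of the lock button: 0 up, 0.010 m fully down (locked).
- jar: bystander: white jar with blue lid, 72 mm across, 95 mm tall; origin at the centre of its underside
- vial: bystander: amber bottle with white cap, 42 mm across, 85 mm tall; origin at the centre of its underside
- cup: bystander: blue plastic mug, 72 mm across, 85 mm tall; origin at the centre of its underside

How it is judged:
On the way:
1. the carriage has broken free (moved over 30 mm) while its lock button is still up (distance of carriage from where it was at the start of the episode above 0.03 m and value of joint lock below 0.003 m), for 0.1 s.
At the end, for the whole second after the job is handed in: the carriage is at rest at the end stop (over 70 mm from its start) with its lock button down at least 8.5 of 10 mm, which is possible only within about 4 mm of the stop (value of joint lock above 0.0085 m and distance of carriage from where it was at the start of the episode above 0.07 m and linear speed of carriage below 0.005 m/s); the robot touches nothing.
It fails at once if the carriage or its lock pin is pressed on the end stop or the rail's sill with more than 22 N (contact force between carriage and tank above 22 N).
It fails at once if the jar is moved by more than 20 mm or tipped (distance of jar from where it was at the start of the episode above 0.02 m or angle between jar's own z axis and vertical above 0.4 rad).
It fails at once if the vial is moved by more than 20 mm or tipped (distance of vial from where it was at the start of the episode above 0.02 m or angle between vial's own z axis and vertical above 0.4 rad).
It fails at once if the cup is moved by more than 20 mm or tipped (distance of cup from where it was at the start of the episode above 0.02 m or angle between cup's own z axis and vertical above 0.4 rad).
It also fails if it takes over 64 s, if anything falls off the work surface, if the arm or the gripper's body presses on something with over 40 N, if the wrist force passes 120 N, or if a joint passes its speed limit or range.

## Working session

There is one attempt and no reset: what is moved stays moved. The work goes in short steps, Python scripts to look and compute and a tool call to move; the robot and the scene stay as the last step left them, time stands still between calls to the robot, and variables do not carry over. Pictures are saved under pics/ and viewed, at most 10 in all, crops included, and the job is handed in when it is done.

Besides the shell and the picture viewer there is one more tool, called as name(argument=value, ...) on one line, values as JSON. apply_moves: Moves the arm, as the interface text tells. Its arguments: {"type":"object","properties":{"rows":{"type":"array","items":{"type":"array","items":{"type":"number"}}}},"required":["rows"]}

```bash
mkdir -p pics
cat > h.py <<'E'
import numpy as np, cv2
from plant import r
def save(c,n): cv2.imwrite(f'pics/{n}.png',cv2.cvtColor(c['color'],cv2.COLOR_RGB2BGR))
def pts(c):
    h,w=c['depth'].shape; v,u=np.mgrid[:h,:w]; d=c['depth']
    P=np.stack([(u-c['cx'])/c['fx']*d,(v-c['cy'])/c['fy']*d,d],-1)
    return P@np.array(c['rotation']).T+np.array(c['origin'])
def ray(c,u,v,z):
    d=np.array(c['rotation'])@[(u-c['cx'])/c['fx'],(v-c['cy'])/c['fy'],1]; o=np.array(c['origin'])
    return o+d*(z-o[2])/d[2]
def mask(c,lo,hi):
    hsv=cv2.cvtColor(c['color'],cv2.COLOR_RGB2HSV); return cv2.inRange(hsv,lo,hi)>0
E
python3 - <<'E'
from h import *
ims=[]
for n in('scene','side'):
    c=r.capture(n); save(c,n+'0'); np.savez(''+n+'.npz',**c)
    P=pts(c); ok=c['depth']>0
    print(n,c['origin'],c['fx'])
    for nm,lo,hi in(('yellow',(22,120,100),(35,255,255)),('red',(0,150,80),(6,255,255)),('blue',(100,120,60),(125,255,255))):
        m=(mask(c,lo,hi)).astype(np.uint8)
        k,l,s,ce=cv2.connectedComponentsWithStats(m)
        for i in range(1,k):
            if s[i,4]>25:
                q=P[(l==i)&ok]
                print(nm,s[i],ce[i].round(),q.min(0).round(3) if len(q) else'',q.max(0).round(3) if len(q) else'',np.median(q,0).round(3) if len(q) else '')
print(r.state())
E
```

```text
Traceback (most recent call last):
  File "h.py", line 7, in pts
    return P@np.array(c['rotation']).T+np.array(c['origin'])
           ~~~~~~~~~~~~~~~~~~~~~~~~~~~^~~~~~~~~~~~~~~~~~~~~~
ValueError: operands could not be broadcast together with shapes (384,512) (3,)
```

View pics/scene0.png

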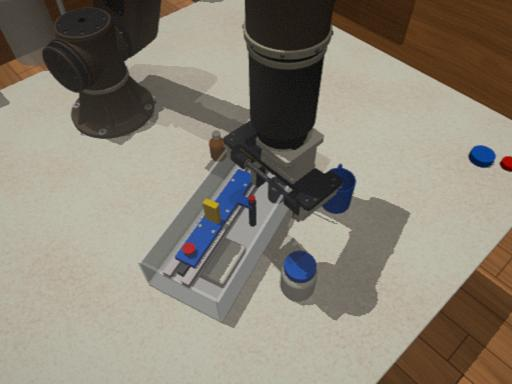

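The scene view shows the red button at (189,250), the lug at (211,210), the probe at (252,205), the jar at (300,270), the cup at (338,190) and the vial at (216,146). The gripper hides the hood. The rotation is evidently stored as a rotation vector, so I'll fix the helper.

```bash
sed -i "s/np.array(c\['rotation'\])/R(c)/" h.py
cat >> h.py <<'E'
def R(c):
    a=np.array(c['rotation'],float)
    return cv2.Rodrigues(a)[0] if a.size==3 else a.reshape(3,3)
E
python3 - <<'E'
from h import *
for n in('scene','side'):
    c=r.capture(n); save(c,n+'0'); np.savez(''+n+'.npz',**c)
    P=pts(c); ok=c['depth']>0
    print(n,c['origin'],c['fx'],c['rotation'])
    for nm,lo,hi in(('yellow',(20,120,80),(35,255,255)),('red',(0,150,80),(6,255,255)),('blue',(100,120,60),(125,255,255)),('amber',(5,100,40),(18,255,160))):
        m=(mask(c,lo,hi)).astype(np.uint8)
        k,l,s,ce=cv2.connectedComponentsWithStats(m)
        for i in range(1,k):
            if s[i,4]>25 and s[i,4]<5000:
                q=P[(l==i)&ok]
                if len(q) and np.hypot(*np.median(q,0)[:2])<1.1: print(nm,s[i],ce[i].round(),*(np.percentile(q,p,axis=0).round(3) for p in(2,50,98)))
print({k:np.round(v,3) for k,v in r.state().items()})
E
```

```text
scene [ 0.98553761 -0.32854441  0.82736563] 426.1851175260338 [-2.30970055 -1.0144415   0.35602798]
yellow [203 198  17  26 294] [211. 210.] [ 0.56  -0.085  0.132] [ 0.576 -0.078  0.168] [ 0.588 -0.068  0.184]
red [502 156  10  13  94] [507. 161.] [0.862 0.611 0.012] [0.874 0.624 0.016] [0.889 0.645 0.019]
red [184 244  10  10  86] [188. 248.] [ 0.593 -0.165  0.143] [ 0.602 -0.155  0.145] [ 0.612 -0.147  0.148]
blue [469 146  26  21 412] [482. 156.] [0.794 0.571 0.004] [0.822 0.591 0.02 ] [0.847 0.624 0.024]
blue [323 164  32  49 706] [341. 192.] [0.626 0.184 0.007] [0.673 0.207 0.053] [0.692 0.253 0.086]
blue [ 176  169   76   98 1828] [218. 216.] [ 0.517 -0.172  0.124] [ 0.574 -0.051  0.127] [0.62  0.049 0.13 ]
blue [284 252  32  30 763] [300. 266.] [ 0.722 -0.036  0.086] [ 0.751 -0.01   0.095] [0.778 0.019 0.098]
amber [ 44   0  17  24 227] [52.  9.] [-0.616  0.039 -0.024] [-0.609  0.115  0.019] [-0.388  0.136  0.146]
amber [ 62   0  32  12 274] [77.  4.] [-0.616  0.048 -0.022] [-0.609  0.201  0.002] [-0.052  0.264  0.275]
amber [210 138  14  23 205] [216. 147.] [0.342 0.087 0.014
[... 791 characters left out ...]
[278. 220.] [ 0.51  -0.175  0.119] [ 0.561 -0.059  0.126] [0.61  0.048 0.128]
amber [140 247  20  28 434] [150. 261.] [0.327 0.086 0.006] [0.34  0.091 0.039] [0.36  0.108 0.064]
{'t': np.float64(0.15), 'joint_positions': array([ 0.288,  0.359,  0.011, -0.   , -1.224, -0.288]), 'qvel': array([ 0.001, -0.   ,  0.003, -0.   ,  0.   ,  0.001]), 'tau': array([ 0.0000e+00, -5.8327e+01,  2.9329e+01,  7.0010e+00,  9.0000e-03,
       -0.0000e+00]), 'tool_pos': array([ 0.675, -0.   ,  0.226]), 'ee_rot': array([ 2.221e+00, -2.221e+00, -1.000e-03]), 'contact_force': array([ 0.616, -0.598,  0.631]), 'moment': array([-0.018,  0.018, -0.   ]), 'gripper_force': np.float64(0.0), 'opening': np.float64(0.999)}
```

View pics/side0.png

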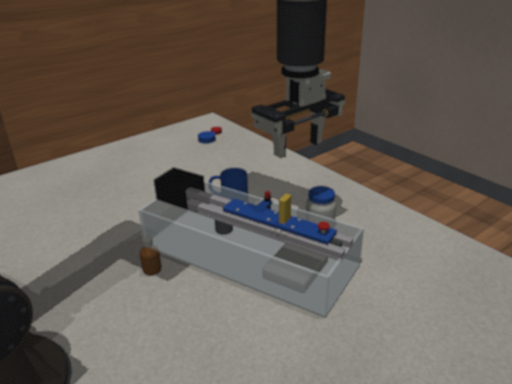

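The side view shows the black hood at (180,188), the blue plate from (224,200) to (335,235), the lug at (285,208) and the button at (323,226). Next I'll get the rail's axis, the lug, the button and the hood mouth.

Run:
```python
from h import *
D={n:dict(np.load(n+'.npz')) for n in('scene','side')}
for n,c in D.items():
    P=pts(c); ok=c['depth']>0
    m=mask(c,(100,120,60),(125,255,255))&ok&(abs(P[...,2]-.127)<.006)&(np.hypot(P[...,0]-.57,P[...,1]+.06)<.17)
    q=P[m][:,:2].astype(np.float32)
    rc=cv2.minAreaRect(q); l=cv2.fitLine(q,cv2.DIST_HUBER,0,.001,.001).ravel()
    t=l[:2]*np.sign(l[1]); a=np.degrees(np.arctan2(-t[0],t[1])); s=np.array([t[1],-t[0]])
    print(n,'rect',rc,'angle',a)
    Y=P[mask(c,(20,120,80),(35,255,255))&ok&(abs(P[...,2]-.182)<.004)]
    B=P[mask(c,(0,150,80),(6,255,255))&ok&(abs(P[...,2]-.145)<.004)&(P[...,1]<-.12)]
    mid=lambda q:((q.max(0)+q.min(0))/2).round(4)
    print('lug',len(Y),Y.mean(0),mid(Y),'but',len(B),B.mean(0),mid(B))
    L=Y.mean(0)[:2]
    b=P[ok&(abs(P[...,2]-.153)<.006)&(c['color'].max(-1)<60)]
    al=(b[:,:2]-L)@t; la=(b[:,:2]-L)@s; g=(abs(la)<.05)&(al>.1)&(al<.4)
    print('hood n',g.sum(), np.percentile(al[g],[1,5,50,95,99]).round(4) if g.any() else'',np.percentile(la[g],[2,50,98]).round(4) if g.any() else'')
    al=(q-L)@t; print('plate along',np.percentile(al,[.5,99.5]),'lat',np.percentile((q-L)@s,[1,50,99]))
```

```text
scene rect ((0.5809716582298279, -0.05306266248226166), (0.07405272871255875, 0.2446918785572052), 20.027008056640625) angle 21.021141
lug 101 [ 0.57326814 -0.07563281  0.18187622] [ 0.5722 -0.0754  0.1817] but 85 [ 0.60245733 -0.15564894  0.14524087] [ 0.6025 -0.1557  0.145 ]
hood n 0  
plate along [-0.10308114  0.13887178] lat [-0.02166241  0.00436466  0.04100586]
side rect ((0.5747045278549194, -0.05567276477813721), (0.07338877022266388, 0.24408778548240662), 19.16030502319336) angle 17.327955
lug 57 [ 0.56829994 -0.0776185   0.18069192] [ 0.5694 -0.0769  0.1808] but 58 [ 0.59697135 -0.157446    0.14378203] [ 0.5977 -0.1568  0.1438]
hood n 605 [0.228  0.2307 0.268  0.3081 0.3129] [-0.0463 -0.0171  0.0186]
plate along [-0.10311154  0.13808919] lat [-0.02519713 -0.00397139  0.03837402]
```

Both views agree to about 5 mm:

| Quantity | Value |
|---|---|
| Rail yaw | about 20° |
| Lug centre | about (0.571, -0.077) |
| Hood mouth beyond the lug | about 226 mm |
| Expected travel to the stop | about 111–151 mm |

I'll go behind the lug with the fingers shut.

apply_moves(rows=[[0, 0, -5, 2.7, 2.3, 0, 0.5], [0, 0, -10, 5.4, 4.6, 0, 0], [0, 0, -15, 8.1, 6.9, 0, 0], [0, 0, -20, 10.9, 9.2, 0, 0], [0, 0, -20, 10.9, 9.2, 0, 0], [0, 0, -20, 10.9, 9.2, 2, 0], [0, 0, -20, 10.9, 9.2, 4, 0], [0, 0, -20, 10.9, 9.2, 6, 0], [0, 0, -20, 10.9, 9.2, 8, 0], [0, 0, -20, 10.9, 9.2, 8, 0]])

```text
t: 1.4
tool_pos: [0.5823, -0.1086, 0.1448]
ee_rot: [2.571, -1.801, -0.004]
contact_force: [-0.4, 0.2, 0.2]
opening: 0.006
gripper_force: 0.0
```

Run:
```python
from h import *
a=r.capture('scene');b=r.capture('side')
save({'color':np.hstack([cv2.resize(a['color'][120:312,130:386],(400,300)),cv2.resize(b['color'][100:292,150:406],(400,300))])},'p1')
```

```text
(no output)
```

View pics/p1.png

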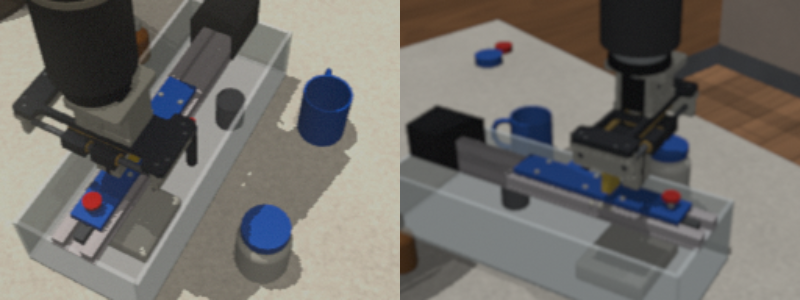

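The fingertips are behind the lug at about (130,160) left and (610,180) right, clear of the button, and the hood is now visible at (222,30). Starting the push.

apply_moves(rows=[[0, 0, 0, -0.5, 0, 0, 0], [0, 0, 0, -1.0, 0, 0, 0], [0, 0, 0, -1.3, 0, 0, 0], [0, 0, 0, -1.6, 0, 0, 0], [0, 0, 0, -1.9, 0, 0, 0], [0, 0, 0, -2.2, 0, 0, 0], [0, 0, 0, -2.5, 0, 0, 0], [0, 0, 0, -2.8, 0, 0, 0], [0, 0, 0, -3.1, 0, 0, 0], [0, 0, 0, -3.4, 0, 0, 0]])

```text
t: 2.75
tool_pos: [0.5716, -0.0775, 0.1467]
ee_rot: [2.573, -1.802, 0.001]
contact_force: [1.8, -6.0, -1.3]
opening: 0.007
gripper_force: 3.1
```

```bash
cat > m.py <<'E'
from h import *
t=np.array([-.342,.940]); s=np.array([.940,.342]); O=np.array([.571,-.0765])
for n in('scene','side'):
    c=r.capture(n); P=pts(c); ok=c['depth']>0; X=(P[...,:2]-O)
    al,la,z=X@t,X@s,P[...,2]
    m=mask(c,(100,120,60),(125,255,255))&ok&(abs(z-.127)<.005)&(abs(la)<.015)
    h=ok&(abs(z-.153)<.005)&(c['color'].max(-1)<60)&(abs(la)<.045)&(al>.15)&(al<.4)
    B=mask(c,(0,150,80),(6,255,255))&ok&(abs(la)<.03)&(al<.08)&(al>-.13)&(z>.125)
    print(n,'plate',np.percentile(al[m],[.5,99.5]).round(4),'hood',h.sum(),np.percentile(al[h],[1,5,95,99]).round(4) if h.any() else'',
      'button',B.sum(),(al[B].mean().round(4),la[B].mean().round(4),z[B].mean().round(4)) if B.any() else'')
    save({'color':c['color']},'m_'+n)
E
python3 m.py
```

```text
scene plate [-0.0877  0.1554] hood 861 [0.229  0.2308 0.311  0.3154] button 87 (np.float64(-0.0695), np.float64(0.0027), np.float64(0.1453))
side plate [-0.0863  0.1536] hood 595 [0.2293 0.231  0.3089 0.3125] button 53 (np.float64(-0.0686), np.float64(-0.0035), np.float64(0.1438))
```

It has broken free: travel is about 15.8 mm with the button still up, and running needs about 6 N. The mouth is 88 mm ahead of the nose's start position, so the stop should lie at 113–153 mm of travel. I'll run on to about 105 mm.

apply_moves(rows=[[0, 0, 0, -0.4, 0, 0, 0], [0, 0, 0, -0.9, 0, 0.05, 0], [0, 0, 0, -1.4, 0, 0.1, 0], [0, 0, 0, -1.9, 0, 0.1, 0], [0, 0, 0, -2.4, 0, 0.1, 0], [0, 0, 0, -2.9, 0, 0.1, 0], [0, 0, 0, -3.4, 0, 0.1, 0], [0, 0, 0, -3.9, 0, 0.1, 0], [0, 0, 0, -4.3, 0, 0.1, 0], [0, 0, 0, -4.5, 0, 0.1, 0]])

```text
t: 4.1
tool_pos: [0.5562, -0.0351, 0.1463]
ee_rot: [2.574, -1.801, 0.002]
contact_force: [1.0, -6.9, 3.6]
opening: 0.004
gripper_force: 3.0
```

apply_moves(rows=[[0, 0, 0, -0.4, 0, 0, 0], [0, 0, 0, -0.9, 0, 0, 0], [0, 0, 0, -1.4, 0, 0, 0], [0, 0, 0, -1.9, 0, 0, 0], [0, 0, 0, -2.4, 0, 0, 0], [0, 0, 0, -2.9, 0, 0, 0], [0, 0, 0, -3.4, 0, 0, 0], [0, 0, 0, -3.8, 0, 0, 0], [0, 0, 0, -4.2, 0, 0, 0], [0, 0, 0, -4.4, 0, 0, 0]])

```text
t: 5.35
tool_pos: [0.5412, 0.0063, 0.1462]
ee_rot: [2.574, -1.801, 0.002]
contact_force: [1.4, -5.5, 3.1]
opening: 0.006
gripper_force: 3.0
```

```bash
python3 m.py
```

```text
scene plate [0.0012 0.2452] hood 774 [0.2289 0.2316 0.3124 0.3151] button 72 (np.float64(0.0196), np.float64(0.0025), np.float64(0.1454))
side plate [0.0022 0.2411] hood 590 [0.2296 0.231  0.3087 0.3127] button 43 (np.float64(0.0194), np.float64(-0.004), np.float64(0.1441))
```

View pics/m_scene.png

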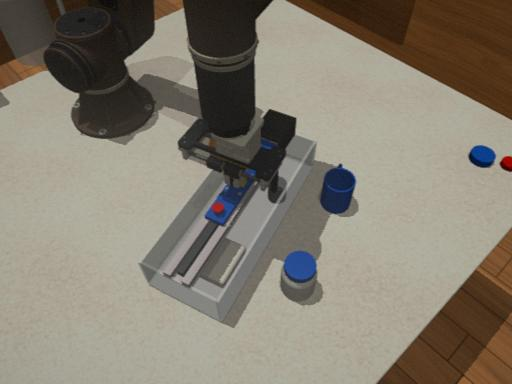

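The scene view shows the nose entering the hood near (275,140), the button at (218,208) and the probe at (275,188), clear of the hood. Travel is about 104.5 mm with a steady push of about 6 N. From here I'll feel for the stop in small steps.

apply_moves(rows=[[0, 0, 0, -0.05, 0, 0, 0], [0, 0, 0, -0.1, 0, 0, 0], [0, 0, 0, -0.15, 0, 0, 0], [0, 0, 0, -0.2, 0, 0, 0], [0, 0, 0, -0.25, 0, 0, 0], [0, 0, 0, -0.3, 0, 0, 0], [0, 0, 0, -0.35, 0, 0, 0], [0, 0, 0, -0.4, 0, 0, 0], [0, 0, 0, -0.45, 0, 0, 0], [0, 0, 0, -0.45, 0, 0, 0]])

```text
t: 6.7
tool_pos: [0.5396, 0.0106, 0.1457]
ee_rot: [2.573, -1.802, 0.001]
contact_force: [2.4, -5.3, 3.1]
opening: 0.007
gripper_force: 2.5
```

apply_moves(rows=[[0, 0, 0, -0.04, 0, 0, 0], [0, 0, 0, -0.08, 0, 0, 0], [0, 0, 0, -0.12, 0, 0, 0], [0, 0, 0, -0.16, 0, 0, 0], [0, 0, 0, -0.2, 0, 0, 0], [0, 0, 0, -0.24, 0, 0, 0], [0, 0, 0, -0.28, 0, 0, 0], [0, 0, 0, -0.32, 0, 0, 0], [0, 0, 0, -0.35, 0, 0, 0], [0, 0, 0, -0.35, 0, 0, 0]])

```text
t: 7.95
tool_pos: [0.5384, 0.0139, 0.1457]
ee_rot: [-2.573, 1.802, -0.001]
contact_force: [1.5, -4.3, 4.3]
opening: 0.006
gripper_force: 2.5
```

apply_moves(rows=[[0, 0, 0, -0.04, 0, 0, 0], [0, 0, 0, -0.08, 0, 0, 0], [0, 0, 0, -0.12, 0, 0, 0], [0, 0, 0, -0.16, 0, 0, 0], [0, 0, 0, -0.2, 0, 0, 0], [0, 0, 0, -0.24, 0, 0, 0], [0, 0, 0, -0.28, 0, 0, 0], [0, 0, 0, -0.32, 0, 0, 0], [0, 0, 0, -0.35, 0, 0, 0], [0, 0, 0, -0.35, 0, 0, 0]])

```text
t: 9.2
tool_pos: [0.5372, 0.0173, 0.1457]
ee_rot: [-2.573, 1.802, -0.001]
contact_force: [1.2, -4.2, 3.3]
opening: 0.005
gripper_force: 2.4
```

apply_moves(rows=[[0, 0, 0, -0.04, 0, 0, 0], [0, 0, 0, -0.08, 0, 0, 0], [0, 0, 0, -0.12, 0, 0, 0], [0, 0, 0, -0.16, 0, 0, 0], [0, 0, 0, -0.2, 0, 0, 0], [0, 0, 0, -0.24, 0, 0, 0], [0, 0, 0, -0.28, 0, 0, 0], [0, 0, 0, -0.32, 0, 0, 0], [0, 0, 0, -0.35, 0, 0, 0], [0, 0, 0, -0.35, 0, 0, 0]])

```text
t: 10.45
tool_pos: [0.5359, 0.0206, 0.1457]
ee_rot: [-2.573, 1.802, -0.0]
contact_force: [2.7, -4.9, 3.4]
opening: 0.002
gripper_force: 2.4
```

apply_moves(rows=[[0, 0, 0, -0.04, 0, 0, 0], [0, 0, 0, -0.08, 0, 0, 0], [0, 0, 0, -0.12, 0, 0, 0], [0, 0, 0, -0.16, 0, 0, 0], [0, 0, 0, -0.2, 0, 0, 0], [0, 0, 0, -0.24, 0, 0, 0], [0, 0, 0, -0.28, 0, 0, 0], [0, 0, 0, -0.32, 0, 0, 0], [0, 0, 0, -0.35, 0, 0, 0], [0, 0, 0, -0.35, 0, 0, 0]])

```text
t: 11.7
tool_pos: [0.5347, 0.024, 0.1457]
ee_rot: [-2.573, 1.802, -0.0]
contact_force: [1.3, -4.8, 2.7]
opening: 0.007
gripper_force: 2.4
```

apply_moves(rows=[[0, 0, 0, -0.04, 0, 0, 0], [0, 0, 0, -0.08, 0, 0, 0], [0, 0, 0, -0.12, 0, 0, 0], [0, 0, 0, -0.16, 0, 0, 0], [0, 0, 0, -0.2, 0, 0, 0], [0, 0, 0, -0.24, 0, 0, 0], [0, 0, 0, -0.28, 0, 0, 0], [0, 0, 0, -0.32, 0, 0, 0], [0, 0, 0, -0.35, 0, 0, 0], [0, 0, 0, -0.35, 0, 0, 0]])

```text
t: 12.95
tool_pos: [0.5336, 0.0272, 0.1457]
ee_rot: [-2.573, 1.802, -0.0]
contact_force: [2.0, -4.8, 4.3]
opening: 0.005
gripper_force: 2.6
```

apply_moves(rows=[[0, 0, 0, -0.04, 0, 0, 0], [0, 0, 0, -0.08, 0, 0, 0], [0, 0, 0, -0.12, 0, 0, 0], [0, 0, 0, -0.16, 0, 0, 0], [0, 0, 0, -0.2, 0, 0, 0], [0, 0, 0, -0.24, 0, 0, 0], [0, 0, 0, -0.28, 0, 0, 0], [0, 0, 0, -0.32, 0, 0, 0], [0, 0, 0, -0.35, 0, 0, 0], [0, 0, 0, -0.35, 0, 0, 0]])

```text
t: 14.2
tool_pos: [0.5326, 0.0299, 0.1457]
ee_rot: [2.573, -1.802, 0.001]
contact_force: [3.9, -8.3, 1.8]
opening: 0.008
gripper_force: 4.5
```

The push has risen to 9 N and the last step came up short, so this is probably the stop. A 1.5 mm step should confirm it.

apply_moves(rows=[[0, 0, 0, -0.02, 0, 0, 0], [0, 0, 0, -0.04, 0, 0, 0], [0, 0, 0, -0.06, 0, 0, 0], [0, 0, 0, -0.08, 0, 0, 0], [0, 0, 0, -0.1, 0, 0, 0], [0, 0, 0, -0.12, 0, 0, 0], [0, 0, 0, -0.14, 0, 0, 0], [0, 0, 0, -0.15, 0, 0, 0], [0, 0, 0, -0.15, 0, 0, 0], [0, 0, 0, -0.15, 0, 0, 0]])

```text
t: 15.45
tool_pos: [0.5323, 0.0306, 0.1457]
ee_rot: [2.572, -1.801, 0.003]
contact_force: [6.0, -11.6, 0.4]
opening: 0.008
gripper_force: 7.0
```

The push is now 13 N and barely moves the carriage, so it's on the stop at about 131 mm of travel. I'll back off, lift and check the button.

apply_moves(rows=[[0, 0, 0, 0.3, 0, 0, 0], [0, 0, 0, 0.9, 0, 0, 0], [0, 0, 0, 1.5, 0, 0, 0], [0, 0, 0, 1.5, 0, -1.5, 0], [0, 0, 0, 1.5, 0, -3, 0], [0, 0, 0, 2.5, 0, -3.5, 0], [0, 0, 0, 3.5, 0, -3.5, 0], [0, 0, 0, 3.5, 0, -3.5, 0], [0, 0, 0, 3.5, 0, -3.5, 0], [0, 0, 0, 3.5, 0, -3.5, 0]])

```text
t: 16.7
tool_pos: [0.5435, -0.0009, 0.1803]
ee_rot: [2.573, -1.802, -0.001]
contact_force: [0.5, -0.1, 0.3]
opening: 0.003
gripper_force: 0.0
```

```bash
python3 m.py
python3 - <<'E'
from h import *
a=r.capture('wrist');b=r.capture('side')
save({'color':np.hstack([cv2.resize(a['color'],(400,300)),cv2.resize(b['color'][100:292,150:406],(400,300))])},'p2')
E
```

```text
scene plate [0.0264 0.1672] hood 723 [0.231  0.2389 0.3119 0.3154] button 65 (np.float64(0.0442), np.float64(0.0022), np.float64(0.1453))
side plate [0.0273 0.2476] hood 591 [0.2294 0.2311 0.3087 0.3124] button 38 (np.float64(0.0436), np.float64(-0.0052), np.float64(0.1439))
```

View pics/p2.png

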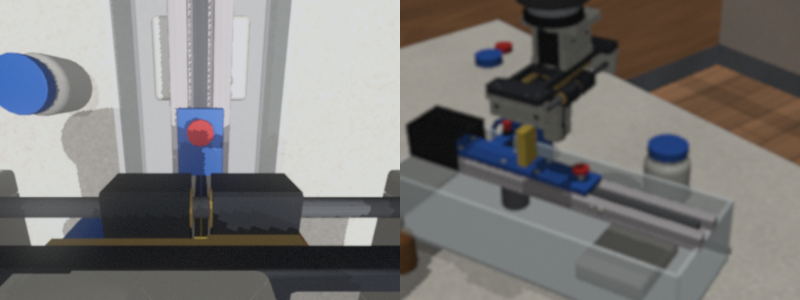

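The wrist view shows the button at (200,132), laterally in line with the fingers at column 202. The side view shows the button up and the carriage staying put. The button is about 35 mm behind the tool, so I'll move over it and come down to just above its top.

apply_moves(rows=[[0, 0, 0, 1, 0, 0, 0], [0, 0, 0, 2, 0, 0, 0], [0, 0, 0, 3, 0, 0, 0], [0, 0, 0, 3.55, 0, 0, 0], [0, 0, 0, 3.55, 0, 1, 0], [0, 0, 0, 3.55, 0, 2, 0], [0, 0, 0, 3.55, 0, 2.7, 0], [0, 0, 0, 3.55, 0, 3.1, 0], [0, 0, 0, 3.55, 0, 3.2, 0], [0, 0, 0, 3.55, 0, 3.2, 0]])

```text
t: 18.15
tool_pos: [0.5559, -0.0342, 0.1487]
ee_rot: [-2.573, 1.802, -0.0]
contact_force: [0.0, 0.0, -0.7]
opening: 0.006
gripper_force: 0.0
```

apply_moves(rows=[[0, 0, 0, 0, 0, 0.06, 0], [0, 0, 0, 0, 0, 0.12, 0], [0, 0, 0, 0, 0, 0.18, 0], [0, 0, 0, 0, 0, 0.24, 0], [0, 0, 0, 0, 0, 0.3, 0], [0, 0, 0, 0, 0, 0.36, 0], [0, 0, 0, 0, 0, 0.42, 0], [0, 0, 0, 0, 0, 0.48, 0], [0, 0, 0, 0, 0, 0.5, 0], [0, 0, 0, 0, 0, 0.5, 0]])

```text
t: 19.4
tool_pos: [0.5558, -0.0343, 0.1436]
ee_rot: [-2.573, 1.802, -0.0]
contact_force: [0.3, -0.1, 1.9]
opening: 0.003
gripper_force: 1.0
```

Contact at 1.9 N, about 1.5 mm into the travel. Pressing on slowly.

apply_moves(rows=[[0, 0, 0, 0, 0, 0.05, 0], [0, 0, 0, 0, 0, 0.1, 0], [0, 0, 0, 0, 0, 0.15, 0], [0, 0, 0, 0, 0, 0.2, 0], [0, 0, 0, 0, 0, 0.25, 0], [0, 0, 0, 0, 0, 0.3, 0], [0, 0, 0, 0, 0, 0.33, 0], [0, 0, 0, 0, 0, 0.35, 0], [0, 0, 0, 0, 0, 0.35, 0], [0, 0, 0, 0, 0, 0.35, 0]])

```text
t: 20.65
tool_pos: [0.5558, -0.0343, 0.14]
ee_rot: [2.573, -1.802, -0.0]
contact_force: [0.2, -0.1, 2.1]
opening: 0.008
gripper_force: 0.9
```

Force stays at 2 N, so the pin isn't blocked.

apply_moves(rows=[[0, 0, 0, 0, 0, 0.05, 0], [0, 0, 0, 0, 0, 0.1, 0], [0, 0, 0, 0, 0, 0.15, 0], [0, 0, 0, 0, 0, 0.2, 0], [0, 0, 0, 0, 0, 0.25, 0], [0, 0, 0, 0, 0, 0.3, 0], [0, 0, 0, 0, 0, 0.35, 0], [0, 0, 0, 0, 0, 0.35, 0], [0, 0, 0, 0, 0, 0.35, 0], [0, 0, 0, 0, 0, 0.35, 0]])

```text
t: 21.9
tool_pos: [0.5558, -0.0343, 0.1365]
ee_rot: [2.573, -1.802, -0.0]
contact_force: [-0.3, 0.3, 0.3]
opening: 0.003
gripper_force: 0.5
```

apply_moves(rows=[[0, 0, 0, 0, 0, 0.03, 0], [0, 0, 0, 0, 0, 0.06, 0], [0, 0, 0, 0, 0, 0.09, 0], [0, 0, 0, 0, 0, 0.12, 0], [0, 0, 0, 0, 0, 0.15, 0], [0, 0, 0, 0, 0, 0.17, 0], [0, 0, 0, 0, 0, 0.17, 0], [0, 0, 0, 0, 0, 0.17, 0], [0, 0, 0, 0, 0, 0.17, 0], [0, 0, 0, 0, 0, 0.17, 0]])

```text
t: 23.15
tool_pos: [0.5559, -0.0343, 0.1353]
ee_rot: [-2.573, 1.802, -0.0]
contact_force: [-1.7, 0.2, 6.0]
opening: 0.006
gripper_force: 2.9
```

It met the bottom at z 0.1353 with 6 N, matching the 10 mm of travel. Lifting off to check.

apply_moves(rows=[[0, 0, 0, 0, 0, -0.5, 0], [0, 0, 0, 0, 0, -2, 0], [0, 0, 0, 0, 0, -4, 0], [0, 0, 0, 0, 0, -6, 0], [0, 0, 0, 0, 0, -8, 0], [0, 0, 0, 0, 0, -10, 0], [0, 0, 0, 0, 0, -12, 0], [0, 0, 0, 0, 0, -12, 0], [0, 0, 0, 0, 0, -12, 0], [0, 0, 0, 0, 0, -12, 0]])

```text
t: 24.4
tool_pos: [0.5554, -0.0343, 0.2542]
ee_rot: [2.573, -1.802, -0.002]
contact_force: [0.6, -0.0, 0.2]
opening: 0.007
gripper_force: 0.0
```

```bash
python3 m.py
python3 - <<'E'
from h import *
a=r.capture('scene');b=r.capture('side')
save({'color':np.hstack([cv2.resize(a['color'][120:312,130:386],(400,300)),cv2.resize(b['color'][100:292,150:406],(400,300))])},'p3')
E
```

```text
scene plate [0.026  0.2463] hood 469 [0.2295 0.2329 0.3139 0.3164] button 69 (np.float64(0.0447), np.float64(0.0023), np.float64(0.1354))
side plate [0.0272 0.2455] hood 599 [0.2289 0.2306 0.3094 0.3127] button 31 (np.float64(0.0438), np.float64(-0.0027), np.float64(0.1347))
```

View pics/p3.png

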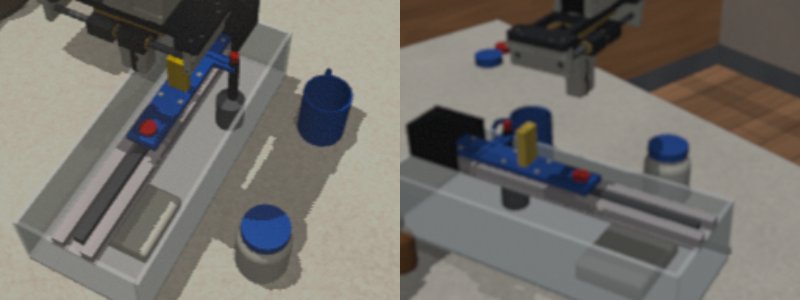

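The button stays down at (149,128) left and (582,175) right: its top went from 0.145 to 0.135 m, about 10 mm. The carriage is still at the stop, the robot is clear of everything, and the jar and cup look undisturbed. Handing in.

```bash
python3 -c "
from plant import r
print(r.job_done())"
```

```text
the job is handed in; nothing more can be done
None
```

I pushed the carriage free and ran it about 130 mm to the end stop, with the highest measured push about 13 N; its lock button is down about 10 mm, the arm is clear, and the job is handed in (no verdict was returned).

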